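Clip the limit-sample plate onto its sloping stand

ROBOT

A 6-joint arm with a two-finger parallel gripper is mounted at the origin on the work surface. World frame = base frame: x ahead of the robot, y to its left, z up, the work surface at z = 0. Lengths are in m, angles in rad, forces in N, time in s.
With the tool pointing down it reaches from about 0.35 to 0.875 m from the base axis. Payload 15.5 kg.
Tool frame: the origin (TCP) lies at the very end of the fingers, on their centre line; the grasp point (between the pads) lies 19 mm behind it; z points along the fingers, y is the line along which they close (so a half turn about z gives the same grasp; the last joint's range is limited). The gripper opens to 85 mm and grips with 20 to 120 N. Pads are 22 mm wide; open, the fingers measure 114 mm over their backs; the gripper's body (76 mm by 85 mm) begins 54 mm behind the grasp point. The pads swing forward as they close: fully open they stand 13 mm farther back than shut.
Start: joints at [-1.3, 0.494, 1.345, -0, 1.302, -0.096], TCP at [0.224, -0.584, 0.231] pointing down, gripper open.
Joint ranges: [-2.91, 2.91], [-0.82, 2.16], [0.22, 2.67], [-1.22, 4.37], [0.12, 2.79], [-3.08, 3.08]. Speed limits (rad/s): [1.89, 1.89, 2.57, 3.01, 3.01, 3.01].

INTERFACE

Orientations are given as [roll, pitch, yaw] about the fixed x, y, z axes, in that order (R = Rz(yaw) Ry(pitch) Rx(roll)).
In Python, from rig import robot gives the robot as it stands.
- The arm moves only by the tool move_arm, never from a script. Its argument "increments" is a list of rows, each a list of 7 numbers: the shift along the world's x, y, z in mm, then the turn, a rotation vector about the world's x, y, z in degrees, then the opening, from 0 (shut) to 1 (fully open). In form: [[x, y, z, rx, ry, rz, fingers], ...]. A call has 1 to 8 rows; each row shifts and turns the commanded pose from where the row before left it; what a row does not reach is not made up. A row lasts 1/12 s, in which the tool goes at most 41.7 mm and 7.16 degrees, less where a joint would pass 70% of its speed; a pose out of reach is approached as far as the arm can. A call is refused whole if a number of a shift passes 41.7 or a number of a turn 7.16, either way. A call with a gripper value outside its range is refused whole. The fingers move at their own pace and stop on an object; "squeeze" is the grip in N (left out, the last holds). Time passes only in rows, so rows that do not move let the fingers close. It gives the time, the measured TCP pose, the force, the opening and the grip force at its end, in the units of the state.
- robot.observe(): the state, without advancing time (a new reading comes with each control period).
- robot.camera(name): name is "scene" or "side" or "wrist"; returns (picture, depth): 384x512x3 uint8, blue, green, red; 384x512 float32, m along the optical axis (not along the pixel's ray), 0 where there is no reading.
- robot.camera_info(name): a dict with "camera_matrix" (3x3 intrinsics, pixels), "pose" (4x4, takes a point from camera to world coordinates). Camera axes: x right, y down, z forward; pixel columns grow to the right and rows downward; lengths in m; the calibration is good to about 2 mm. The wrist camera is an equidistant fisheye: a pixel r from the principal point sees the ray r / f radians off the axis. A picture is of the moment at which its call begins: read the wrist's pose just before it. camera_info takes no time and is no camera call; for the wrist camera it gives the pose at the moment of the call.
- robot.close_job(): hands the job in; it is judged then, once.
The state is a dict: "time_s": time; "joint_positions": joint angles; "qvel": joint speeds; "joint_efforts": joint torques, N m; "tool_pos": TCP position; "tool_rot": TCP orientation; "contact_force": force on the tool from outside, world axes, zero at the start; "torque": the same for the moment, N m; "grip_width": finger opening in m; "grip_force": force on a finger pad.
Only numpy, scipy, OpenCV 4.12 (cv2) and the standard library are available. Lean on these libraries where they do the work, as an engineer would, in place of code of your own. Each camera call takes 0.05 s, during which the arm holds its last target. There are 200 camera calls.

TASK

Take the white limit-sample plate out of the wooden rack and stand it on the ledge of the sloping steel stand, resting flat against the backboard between the two end stops, with its black rings facing outward. Then squeeze open the spring clip parked on the orange crate's wall and let it close over the top edge of the plate and one shoulder of the backboard together, well down and in line with the board, so that it pinches the two to each other. Leave the mug, the jar and the tape roll where they are.

Things in the scene. Friction and masses are not known exactly. Their poses are not given: they have to be found in the camera images.
- plate: Rigid white board, 140 wide (y) x 110 high (z) x 8 mm thick (x), 75 to 155 g. Origin: centre of its lower edge; top edge at z 110. +x is out of the face with eight flat black rings (look only, 2 mm proud, lower 80 mm). Stands loose in the rack's middle slot with 2.5 mm play, so may lean 4 deg, rings away from the robot. Can be pinched across its 8 mm at the middle of the top edge.
- plate_face (a point): Centre of the plate's ringed face: 4 mm in front of (+x) the plate's mid-plane, 55 mm above its underside.
- rack: Fixed wooden rack, 100 (x) x 170 (y) x 41 mm high; three slots running along y. The middle slot (10.5 wide in x, 33 deep, floor at z = 8, 158 long) holds the plate; the others are empty. Origin: centre of the underside.
- stand: Fixed steel stand on a 130 x 170 x 8 mm foot; origin: centre of the underside. Its front (+x) faces the robot's left (+y) and a little outward: a backboard 160 wide, 6 thick, top leaning back 30 deg (to its -x), above a ledge square to it. Mid top edge: a finger notch 64 wide, 50 deep, open behind, so a finger holding the plate passes; beside it two shoulders 48 wide. Struts brace its lower back.
- stand_seat (a point): Middle of the corner of ledge and board front, 30 mm above table. x: out of the board's face; y: along the ledge; z: up the leaning board. In it: board x -6 to 0, up to z 105; notch y -32 to 32 from z 55 up; shoulders |y| 32 to 80; ledge x 0 to 16; end stops 12 high with inner faces at y +-79 (plate: 9 mm play a side). A seated plate's origin is at x 4, y 0, z 0, its top at z 110.
- crate: Fixed orange plastic crate, open on top, 260 (x) x 300 (y) x 100 mm high, walls 6 thick. Origin: centre of the underside. The clip is parked on the top edge of its near (-x) wall.
- clip: Loose steel spring clip like a clothes peg, 44 g, 26 mm wide (y). Origin: hinge pin. Flared levers reach 40 up (+z), jaws 44 down (-z); opens along x, halves move alike. Outside of lever tops: 43 parked, 38 shut on 14 mm, 22 (parallel) fully squeezed (13 N at z 25); jaw pads, 10 high, then 28 apart, jaws 52 over all. Shuts on 14 mm with 5 N. Parked upright, wall 22 deep in its 40 deep throat.
- clip_tip (a point): Middle point between the ends of the clip's two jaws, 44 mm below the hinge pin along the clip's -z.
- clip_jaw_a (a joint): Opening angle of each half of the clip (rad): 0 jaw ends touching, 0.07 parked on the crate wall, about 0.155 closed on plate and board, 0.36 fully squeezed. The spring always closes it.
- mug: Bystander: steel mug, 76 mm across, 85 mm high, with a handle. Origin: centre of the underside.
- jar: Bystander: small black jar with a yellow cap, 48 mm across, 60 mm high. Origin: centre of the underside.
- tape: Bystander: roll of clear tape lying flat, 84 mm across, 22 mm high. Origin: centre of the underside.
Mind the look-alikes: they are no part of the job. Several things have the shape of the clip; the one meant has the colours described above.

How it is judged:
On the way:
1. the plate stands on the ledge against the backboard, rings outward, let go by the fingers (x of plate in the frame of stand_seat between 0 and 0.01 m and z of plate in the frame of stand_seat between -0.004 and 0.005 m and y of plate in the frame of stand_seat between -0.014 and 0.014 m and angle between the z axis of plate and the z axis of stand_seat, either way round below 0.12 rad and angle between the x axis of plate and the x axis of stand_seat, either way round below 0.12 rad and x of plate_face in the frame of stand_seat above 0.0055 m and z of plate_face in the frame of stand_seat above 0.03 m and contact force between the fingers and plate below 0.2 N), for 0.2 s.
At the end, for the whole second after the job is handed in: Plate on the ledge (within 5 mm), flat on the backboard (6 mm, 7 deg), within 14 mm of the middle, rings outward, right way up; clip presses plate and stand with over 1 N each, jaw ends 9 mm or more below the board's top edge, within 23 deg of its slope; both at rest (x of plate in the frame of stand_seat between 0 and 0.01 m and z of plate in the frame of stand_seat between -0.004 and 0.005 m and y of plate in the frame of stand_seat between -0.014 and 0.014 m and angle between the z axis of plate and the z axis of stand_seat, either way round below 0.12 rad and angle between the x axis of plate and the x axis of stand_seat, either way round below 0.12 rad and x of plate_face in the frame of stand_seat above 0.0055 m and z of plate_face in the frame of stand_seat above 0.03 m and contact force between clip and plate above 1 N and contact force between clip and stand above 1 N and z of clip_tip in the frame of stand_seat below 0.096 m and angle between the z axis of clip and the z axis of stand_seat, either way round below 0.4 rad and linear speed of each of plate, clip below 0.02 m/s); the robot touches nothing.
It fails at once if mug, jar or tape roll moved by more than 30 mm (distance of any of mug, jar, tape from where it was at the start of the episode above 0.03 m).
It also fails if it takes over 58 s, if anything falls off the work surface, if the arm or the gripper's body presses on something with over 40 N, if the wrist force passes 120 N, or if a joint passes its speed limit or range.

## Working session

There is one attempt and no reset: what is moved stays moved. The work goes in short steps, Python scripts to look and compute and a tool call to move; the robot and the scene stay as the last step left them, time stands still between calls to the robot, and variables do not carry over. Pictures are saved under pics/ and viewed, at most 10 in all, crops included, and the job is handed in when it is done.

Besides the shell and the picture viewer there is one more tool, called after "Call:" as name(argument=value, ...) on one line, values as JSON. move_arm: Moves the arm, as the interface text tells. Its arguments: {"type":"object","properties":{"increments":{"type":"array","items":{"type":"array","items":{"type":"number"}}},"squeeze":{"type":"number"}},"required":["increments"]}

```bash
ls; mkdir -p pics; python3 - <<'E'
from rig import robot
import cv2,numpy as np
for n in ("scene","side"):
    p,d=robot.camera(n); cv2.imwrite(f"pics/{n}0.png",p); np.save(f"pics/{n}0.npy",d)
    i=robot.camera_info(n); print(n,i["camera_matrix"].tolist(),np.round(i["pose"],4).tolist())
s=robot.observe(); print(s)
E
```

```text
pics
scene [[381.01542493622645, 0.0, 254.17457921433714], [0.0, 381.01542493622645, 195.40835405957677], [0.0, 0.0, 1.0]] [[-0.1761, 0.6899, -0.7022, 1.2016], [0.9843, 0.1141, -0.1348, 0.1445], [-0.0128, -0.7149, -0.6991, 0.7126], [0.0, 0.0, 0.0, 1.0]]
side [[380.4001736133016, 0.0, 257.47299715931234], [0.0, 380.4001736133016, 185.43043615176896], [0.0, 0.0, 1.0]] [[0.9878, -0.0744, 0.1372, 0.4723], [-0.1559, -0.5121, 0.8446, -0.7087], [0.0075, -0.8557, -0.5174, 0.5751], [0.0, 0.0, 0.0, 1.0]]
{'time_s': 0.1, 'joint_positions': array([-1.30049998e+00,  4.94119603e-01,  1.34607502e+00,  2.75147087e-06,
        1.30248030e+00, -9.54961445e-02]), 'qvel': array([ 3.27642844e-03, -7.61200389e-04, -8.80209597e-04,  2.97390132e-03,
        8.55017502e-05, -4.68602732e-04]), 'joint_efforts': array([ 1.99689937e-03, -8.83592749e+01, -3.84559214e+01,  8.64015010e-05,
        5.31078476e-03, -1.59718229e-05]), 'tool_pos': array([ 0.22347595, -0.58333749,  0.23075879]), 'tool_rot': array([-3.14051557e+00, -1.05835126e-04,  3.65791708e-01]), 'contact_force': array([-0.98835747, -0.24361002, -0.12721931]), 'torque': array([-0.01434417, -0.01774989,  0.01674443]), 'grip_force': 0.0, 'grip_width': 0.08554887186650736}
```

View pics/scene0.png

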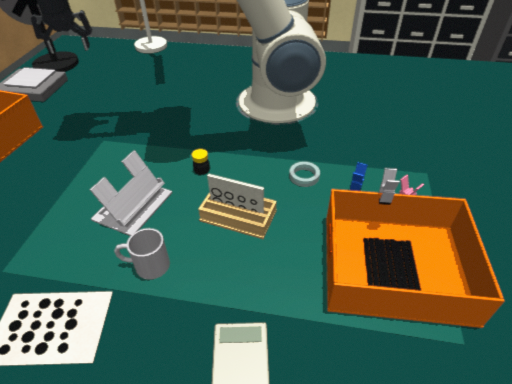

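View pics/side0.png

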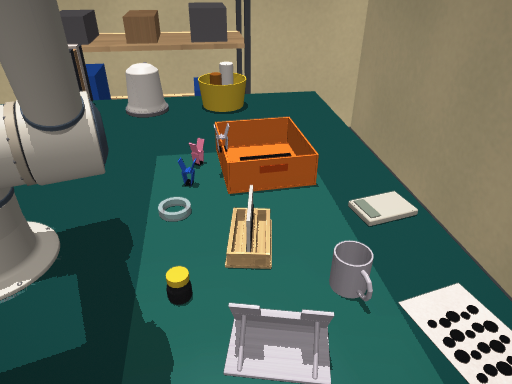

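The scene view shows the stand near (133,195), the rack with the plate at (238,205), the jar (200,162), the mug (148,253) and the tape (304,173). There are three clip-shaped things: blue at (359,176), steel grey at (389,185) on the crate's near wall, and pink at (407,187). Only the grey one is steel and parked on the wall. I'll confirm that in one enlarged crop.

```bash
cat > h.py <<'E'
import numpy as np,cv2
def cloud(d,K,T):
    v,u=np.mgrid[:d.shape[0],:d.shape[1]]
    c=np.stack([(u-K[0,2])/K[0,0]*d,(v-K[1,2])/K[1,1]*d,d],-1)
    w=c@T[:3,:3].T+T[:3,3]; w[d<=0]=np.nan
    return w
def load(n):
    from rig import robot
    i=robot.camera_info(n); p=cv2.imread(f"pics/{n}0.png"); d=np.load(f"pics/{n}0.npy")
    return p,cloud(d,np.array(i["camera_matrix"]),np.array(i["pose"]))
E
python3 - <<'E'
from h import *
S,ws=load("scene"); D,wd=load("side")
z=lambda p,x,y,w,h:cv2.resize(p[y:y+h,x:x+w],(400,300),interpolation=cv2.INTER_CUBIC)
cv2.imwrite("pics/crop1.png",np.vstack([np.hstack([z(S,345,150,100,75),z(S,85,145,108,81)]),np.hstack([z(D,170,115,100,75),z(S,190,165,96,72)])]))
# heights sanity
for n,w,pts in (("scene",ws,[(300,330),(201,154),(148,236),(389,172),(389,195),(236,181),(304,164),(140,160),(105,185),(359,166)]),("side",wd,[(100,300),(178,277),(252,190),(223,125),(280,312),(186,165)])):
    for u,v in pts: print(n,u,v,np.round(np.nanmedian(w[v-1:v+2,u-1:u+2].reshape(-1,3),0),4))
E
```

```text
scene 300 330 [8.433e-01 1.623e-01 4.000e-04]
scene 201 154 [ 0.4071 -0.1564  0.0598]
scene 148 236 [ 0.713  -0.1907  0.0614]
scene 389 172 [0.5151 0.3207 0.1499]
scene 389 195 [0.5458 0.3276 0.1098]
scene 236 181 [ 0.5642 -0.0217  0.1177]
scene 304 164 [0.3581 0.1278 0.0206]
scene 140 160 [ 0.5033 -0.2876  0.0951]
scene 105 185 [ 0.6163 -0.3252  0.1072]
scene 359 166 [0.407  0.2705 0.0722]
side 100 300 [ 0.2552 -0.1495 -0.0005]
side 178 277 [ 0.4104 -0.172   0.0593]
side 252 190 [0.5781 0.0236 0.1172]
side 223 125 [0.5481 0.492  0.0882]
side 280 312 [ 0.5868 -0.2625  0.0363]
side 186 165 [0.4183 0.3861 0.0007]
```

View pics/crop1.png

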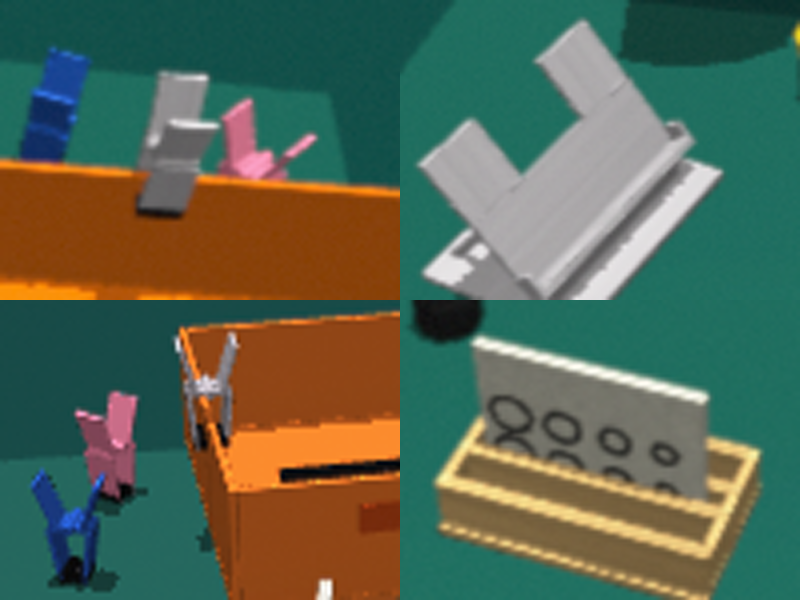

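The crop confirms it: the steel-grey clip straddles the orange wall at (389,185), while the blue and pink ones stand on the table. The plate's rings face +x, away from the robot. The stand's board faces +y and slightly +x. Next I'll measure the poses by plane fits on the depth.

```bash
cat > m1.py <<'E'
from h import *
S,ws=load("scene"); D,wd=load("side")
def box(w,p,x,y,z):
    m=(w[...,0]>x[0])&(w[...,0]<x[1])&(w[...,1]>y[0])&(w[...,1]<y[1])&(w[...,2]>z[0])&(w[...,2]<z[1])
    return w[m],p[m]
def plane(P,it=300,t=.0025,ok=lambda n:True):
    r=np.random.default_rng(0);best=None
    for _ in range(it):
        a,b,c=P[r.choice(len(P),3,False)];n=np.cross(b-a,c-a);l=np.linalg.norm(n)
        if l<1e-7: continue
        n/=l
        if not ok(n): continue
        m=abs((P-a)@n)<t
        if best is None or m.sum()>best.sum(): best=m
    Q=P[best];c=Q.mean(0);n=np.linalg.svd(Q-c)[2][2];return c,n,Q
hsv=lambda c:cv2.cvtColor(c.reshape(-1,1,3),cv2.COLOR_BGR2HSV).reshape(-1,3)
# plate
P,C=box(ws,S,(.5,.65),(-.12,.1),(.05,.13)); k=(hsv(C)[:,1]<50)&(C.mean(1)>100);P=P[k]
c,n,Q=plane(P,ok=lambda n:abs(n[2])<.3); n=n*np.sign(n[0]); print("plate face",c,n,len(Q),"yaw",np.degrees(np.arctan2(n[1],n[0])),"lean",np.degrees(np.arcsin(n[2])))
t=np.cross([0,0,1],n);t/=np.linalg.norm(t);up=np.cross(n,t); s=(Q-c)@t; h=(Q-c)@up
print("along",np.percentile(s,[0,1,99,100]),"up",np.percentile(h,[0,1,99,100]))
for nm,q in (("top by quant",[.5]),):
    print("face top mid",c+t*(s.min()+s.max())/2+up*h.max())
T,CT=box(ws,S,(.5,.65),(-.12,.1),(.112,.14)); print("scene top pts",T.mean(0),np.percentile(T,[1,50,99],0).tolist())
T,CT=box(wd,D,(.5,.65),(-.12,.1),(.05,.14));k=(hsv(CT)[:,1]<50);T=T[k];print("side plate pts",len(T),np.percentile(T,[1,50,99],0).round(4).tolist())
# stand
P,C=box(ws,S,(.4,.72),(-.42,-.17),(.03,.14));k=hsv(C)[:,1]<60;P=P[k]
c,n,Q=plane(P,ok=lambda n:.35<abs(n[2])<.65);n=n*np.sign(n[2]);print("board",c,n,len(Q),"yaw",np.degrees(np.arctan2(n[1],n[0])),"tilt",np.degrees(np.arcsin(n[2])))
t=np.cross([0,0,1],n);t/=np.linalg.norm(t);up=np.cross(n,t);s=(Q-c)@t;h=(Q-c)@up
print("y",np.percentile(s,[0,1,99,100]),"z",np.percentile(h,[0,1,99,100]))
for lo,hi in ((-.04,-.01),(-.01,.02),(.02,.1)):
    m=(h>lo)&(h<hi)
    if m.sum(): print(lo,hi,np.percentile(s[m],[0,1,99,100]).round(4))
m=(h>h.max()-.03);hh=np.sort(s[m]);g=np.argmax(np.diff(hh));print("notch",hh[g],hh[g+1],"ends",hh[0],hh[-1])
ym=(hh[g]+hh[g+1])/2;ye=(s.min()+s.max())/2;print("mid notch,ends",ym,ye)
zt=h.max(); seat=c+t*ye+up*(zt-.105);print("seat by top",seat,"yaxis",t,"up",up, "seat by z=.03:",c+t*ye+up*((.03-c[2])/up[2]))
# crate & clip
for nm,w,p in (("scene",ws,S),("side",wd,D)):
    P,C=box(w,p,(.44,.85),(.1,.6),(.094,.106));k=(hsv(C)[:,1]>150);P=P[k];print(nm,"crate rim",len(P),np.percentile(P,[0,2,98,100],0).round(4).tolist())
    P,C=box(w,p,(.44,.62),(.22,.42),(.108,.18));k=(hsv(C)[:,1]<70);P=P[k];print(nm,"clip",len(P),np.percentile(P,[0,2,50,98,100],0).round(4).tolist())
E
python3 m1.py
```

```text
plate face [ 0.56948376 -0.01824966  0.09104105] [ 0.98236564 -0.18683987  0.00697165] 894 yaw -10.768684627298335 lean 0.3994492372841631
along [-0.0752875  -0.07276627  0.06345629  0.06539079] up [-0.04090642 -0.03976166  0.02832196  0.02886695]
face top mid [ 0.56836148 -0.02307327  0.1199073 ]
scene top pts [ 0.56677703 -0.02079781  0.11646366] [[0.550625946487081, -0.08938931451781676, 0.11217372747225376], [0.5669432279321206, -0.01974547537718406, 0.11691668407856909], [0.5812924782292959, 0.045682057534498124, 0.11975586266187234]]
side plate pts 279 [[0.5508, -0.0956, 0.052], [0.5595, -0.0657, 0.1119], [0.5793, 0.0392, 0.1192]]
board [ 0.58376101 -0.29416092  0.07140271] [0.22664876 0.83416926 0.50278424] 1764 yaw 74.7993608702567 tilt 30.184375456357152
y [-0.07636281 -0.07371411  0.08411585  0.08696503] z [-0.0489555  -0.04739778  0.05590938  0.05774913]
-0.04 -0.01 [-0.0764 -0.0737  0.0831  0.086 ]
-0.01 0.02 [-0.0746 -0.0737  0.0841  0.0853]
0.02 0.1 [-0.0754 -0.0739  0.0841  0.0862]
notch -0.026730829033785097 0.03642231135956029 ends -0.07508975497722571 0.08619291811924198
mid notch,ends 0.004845741162887596 0.005301109733576691
seat by top [ 0.58487444 -0.26984515  0.03055849] yaxis [-0.96501357  0.26219994  0.        ] up [-0.13183    -0.48519361  0.86441194] seat by z=.03: [ 0.58495962 -0.26953167  0.03      ]
scene crate rim 1855 [[0.5181, 0.2001, 0.094], [0.524, 0.2046, 0.0943], [0.7916, 0.5085, 0.1018], [0.7938, 0.5115, 0.1047]]
scene clip 361 [[0.5086, 0.3096, 0.108], [0.5106, 0.3103, 0.1094], [0.5428, 0.3219, 0.1394], [0.5523, 0.3356, 0.1582], [0.5545, 0.3377, 0.1597]]
side crate rim 541 [[0.5207, 0.1934, 0.094], [0.5252, 0.1972, 0.0942], [0.79, 0.5046, 0.1008], [0.7935, 0.5094, 0.102]]
side clip 102 [[0.5108, 0.3043, 0.1085], [0.5119, 0.305, 0.1107], [0.5364, 0.3113, 0.126], [0.5508, 0.3313, 0.1578], [0.5523, 0.3342, 0.1582]]
```

```bash
cat > m2.py <<'E'
from m1 import *
print('----')
for nm,w,p in (("scene",ws,S),("side",wd,D)):
    P,C=box(w,p,(.44,.9),(.1,.6),(.097,.104));P=P[hsv(C)[:,1]>150]
    r=cv2.minAreaRect((P[:,:2]*1000).astype(np.float32));print(nm,"rim rect",r)
    P,C=box(w,p,(.44,.62),(.22,.42),(.108,.18));P=P[hsv(C)[:,1]<70]
    for lo,hi in ((.15,.17),(.118,.13)):
        Q=P[(P[:,2]>lo)&(P[:,2]<hi)];print(nm,lo,len(Q),np.percentile(Q,[2,50,98],0).round(4).tolist(), cv2.minAreaRect((Q[:,:2]*1000).astype(np.float32)))
E
python3 m2.py | sed '1,/----/d'
```

```text
scene rim rect ((655.5354614257812, 356.3813171386719), (263.29510498046875, 300.308349609375), 3.1001880168914795)
scene 0.15 91 [[0.5097, 0.3114, 0.1501], [0.5157, 0.3234, 0.1553], [0.5532, 0.3363, 0.1588]] ((530.9349975585938, 323.494873046875), (45.89002227783203, 25.4606990814209), 4.266157627105713)
scene 0.118 80 [[0.5195, 0.3099, 0.1187], [0.5432, 0.3192, 0.1235], [0.5489, 0.3356, 0.1295]] ((533.6126708984375, 322.38763427734375), (31.513755798339844, 25.342567443847656), 4.060997486114502)
side rim rect ((656.8904418945312, 350.9694519042969), (260.0394592285156, 306.66265869140625), 2.8868401050567627)
side 0.15 17 [[0.511, 0.3064, 0.1507], [0.5483, 0.3147, 0.1558], [0.552, 0.3279, 0.1582]] ((531.5465087890625, 316.9088439941406), (21.757843017578125, 41.157649993896484), 89.08211517333984)
side 0.118 49 [[0.5154, 0.3058, 0.1192], [0.5319, 0.3123, 0.1232], [0.5467, 0.3311, 0.1296]] ((530.8069458007812, 318.2145690917969), (31.05927085876465, 26.49026870727539), 3.891444683074951)
```

Call:
move_arm(increments=[[10, 16, 0, 0, 0, 2, 1], [19, 31, 0, 0, 0, 3.3, 1], [19, 31, 0, 0, 0, 3.3, 1], [19, 31, 0, 0, 0, 3.3, 1], [19, 31, 0, 0, 0, 3.3, 1], [19, 31, 0, 0, 0, 3.3, 1], [19, 31, 0, 0, 0, 3.3, 1], [19, 31, 0, 0, 0, 3.3, 1]], squeeze=40)

```text
time_s: 0.77
tool_pos: [0.367, -0.3489, 0.2311]
tool_rot: [-3.141, -0.0, 0.806]
contact_force: [0.6, -0.6, 1.4]
grip_width: 0.0852
grip_force: 0.0
```

Call:
move_arm(increments=[[19, 31, 0, 0, 0, 3.3, 1], [19, 31, 0, 0, 0, 3.3, 1], [19, 31, 0, 0, 0, 3.3, 1], [19, 31, 0, 0, 0, 3.3, 1], [19, 31, 0, 0, 0, 3.3, 1], [19, 31, 0, 0, 0, 3.3, 1], [19, 31, 0, 0, 0, 3.3, 1], [19, 31, 0, 0, 0, 3.3, 1]])

```text
time_s: 1.43
tool_pos: [0.5191, -0.1008, 0.2312]
tool_rot: [-3.141, 0.0, 1.268]
contact_force: [0.9, -0.9, 1.0]
grip_width: 0.0851
grip_force: 0.0
```

Call:
move_arm(increments=[[15, 26, -10, 0, 0, 2.2, 1], [15, 26, -20, 0, 0, 2.2, 1], [15, 26, -30, 0, 0, 2.2, 1], [0, 0.5, -20, 0, 0, 0, 1], [0, 0, 0, 0, 0, 0, 1]])

```text
time_s: 1.85
tool_pos: [0.5614, -0.0229, 0.1479]
tool_rot: [-3.135, 0.0, 1.382]
contact_force: [-0.8, 0.0, -0.9]
grip_width: 0.0856
grip_force: 0.0
```

```bash
python3 - <<'E'
from rig import robot
import cv2
p,d=robot.camera("wrist"); cv2.imwrite("pics/w1.png",p)
s=robot.observe();print(s["tool_pos"],s["tool_rot"],s["time_s"],s["joint_positions"].round(2))
E
```

```text
[ 0.56198537 -0.02400456  0.15015841] [-3.13724676e+00  3.22452915e-04  1.38084001e+00] 1.9 [-0.15  0.5   1.59 -0.    1.05  0.04]
```

View pics/w1.png

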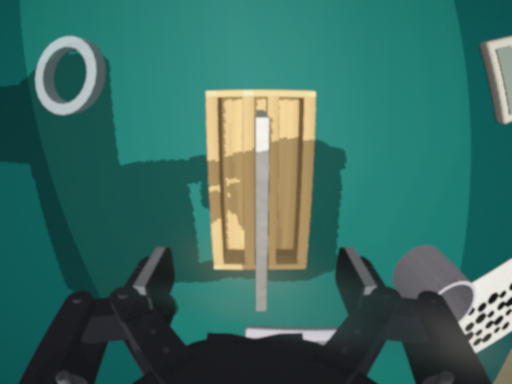

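The wrist view shows the plate's edge running vertically at column 262 (rows 113–310). The fingers sit at columns 160 and 350, so the plate lies about 2 mm to the +x side, which agrees with the measurement.

Call:
move_arm(increments=[[2.5, 1.5, -15, 0, 0, 0, 1], [0, 0, -20, 0, 0, 0, 1], [0, 0, -20, 0, 0, 0, 1], [0, 0, -5, 0, 0, 0, 1], [0, 0, 0, 0, 0, 0, 0], [0, 0, 0, 0, 0, 0, 0], [0, 0, 0, 0, 0, 0, 0], [0, 0, 0, 0, 0, 0, 0]])

```text
time_s: 2.57
tool_pos: [0.5665, -0.0234, 0.0932]
tool_rot: [3.14, -0.0, 1.38]
contact_force: [0.1, -0.4, 0.6]
grip_width: 0.0386
grip_force: 0.0
```

Call:
move_arm(increments=[[0, 0, 0, 0, 0, 0, 0], [0, 0, 0, 0, 0, 0, 0], [0, 0, 0, 0, 0, 0, 0], [0, 0, 0, 0, 0, 0, 0]])

```text
time_s: 2.9
tool_pos: [0.5661, -0.0232, 0.0924]
tool_rot: [3.141, 0.0, 1.38]
contact_force: [-1.0, 0.2, 7.0]
grip_width: 0.0074
grip_force: 39.8
```

Call:
move_arm(increments=[[0, 0, 15, 0, 0, 0, 0], [0, 0, 30, 0, 0, 0, 0], [0, 0, 40, 0, 0, 0, 0], [0, 0, 40, 0, 0, 0, 0], [0, 0, 13, 0, 0, 0, 0], [0, 0, 0, 0, 0, 0, 0]])

```text
time_s: 3.4
tool_pos: [0.5676, -0.0233, 0.2339]
tool_rot: [3.135, -0.0, 1.38]
contact_force: [0.3, 0.1, -0.6]
grip_width: 0.0074
grip_force: 39.5
```

Call:
move_arm(increments=[[0, -12, 0, 0, 0, 3, 0], [0, -17, 0, 0, 0, 6.2, 0], [0, -17, 0, 0, 0, 6.4, 0], [0, -17, 0, 0, 0, 6.4, 0], [0, -17, 0, 0, 0, 6.4, 0], [0, -17, 0, 0, 0, 6.4, 0], [0, -17, 0, 0, 0, 6.4, 0], [0, -17, 0, 0, 0, 6.4, 0]])

```text
time_s: 4.07
tool_pos: [0.5651, -0.1547, 0.2285]
tool_rot: [-3.141, -0.002, 2.216]
contact_force: [0.2, 0.4, 0.4]
grip_width: 0.0073
grip_force: 39.4
```

Call:
move_arm(increments=[[0, -17, 0, 0, 0, 6.4, 0], [0, -17, 0, 0, 0, 6.4, 0], [0, -17, 0, 0, 0, 6.4, 0], [0, -17, 0, 0, 0, 6.4, 0], [0, -17, 0, 0, 0, 6.4, 0], [0, -17, 0, 0, 0, 6.4, 0], [0, 0, 0, 0, 0, 0, 0], [0, 0, 0, 0, 0, 0, 0]])

```text
time_s: 4.73
tool_pos: [0.5652, -0.2565, 0.2285]
tool_rot: [3.141, -0.002, 2.878]
contact_force: [0.4, 1.2, -0.0]
grip_width: 0.0072
grip_force: 39.4
```

Call:
move_arm(increments=[[0, -18, -4, 4.83, -1.31, 0, 0], [0, -18, -5, 4.83, -1.31, 0, 0], [0, -19, -6, 4.83, -1.31, 0, 0], [0, -19, -6, 4.83, -1.31, 0, 0], [-1, -19, -6, 4.83, -1.31, 0, 0], [-1, 0, 0, 4.82, -1.32, 0, 0], [0, 0, 0, 0, 0, 0, 0], [0, 0, 0, 0, 0, 0, 0]])

```text
time_s: 5.4
tool_pos: [0.5633, -0.3491, 0.2013]
tool_rot: [2.618, -0.001, 2.877]
contact_force: [0.1, 0.1, -1.1]
grip_width: 0.0075
grip_force: 39.6
```

```bash
cat > seat.py <<'E'
import numpy as np,cv2
from scipy.spatial.transform import Rotation as Ro
from rig import robot
yaw=np.radians(74.8);t=np.radians(30)
n=np.array([np.cos(yaw)*np.cos(t),np.sin(yaw)*np.cos(t),np.sin(t)]);y=np.array([-np.sin(yaw),np.cos(yaw),0]);up=np.cross(n,y)
R=np.stack([n,y,up],1);o=np.array([.585,-.2697,.030])
def show():
    s=robot.observe();Rt=Ro.from_euler('xyz',s["tool_rot"]).as_matrix()
    print("TCP in seat mm",(R.T@(s["tool_pos"]-o)*1000).round(1),"tool y",(R.T@Rt[:,1]).round(3),"tool z",(R.T@Rt[:,2]).round(3),"F seat",(R.T@s["contact_force"]).round(1),"t",round(s["time_s"],2),"q",s["joint_positions"].round(2))
    return s
E
python3 - <<'E'
from seat import *
from h import cloud
show()
for nm in ("scene","side"):
    p,d=robot.camera(nm);i=robot.camera_info(nm);cv2.imwrite(f"pics/{nm}1.png",p)
    w=cloud(d,np.array(i["camera_matrix"]),np.array(i["pose"]));q=(w-o)@R*1000
    np.save(f"pics/{nm}1q.npy",q)
    m=(abs(q[...,1])<110)&(q[...,2]>70)&(q[...,2]<230)&(abs(q[...,0]-14)<12)&(p.max(2)>110)&(p.max(2)-p.min(2)<40)
    Q=q[m];print(nm,len(Q),np.percentile(Q,[1,50,99],0).round(1).tolist())
E
```

```text
TCP in seat mm [ 14.4   0.2 189.5] tool y [1. 0. 0.] tool z [ 0.     0.001 -1.   ] F seat [-0.4 -0.  -1. ] t 5.4 q [-0.86  0.71  1.14  0.43  1.61 -2.22]
scene 2340 [[2.7, -69.9, 88.8], [19.0, -8.5, 160.4], [23.2, 68.7, 213.9]]
side 299 [[10.9, -70.9, 213.9], [14.3, -39.5, 215.9], [18.5, 67.2, 218.1]]
```

View pics/scene1.png

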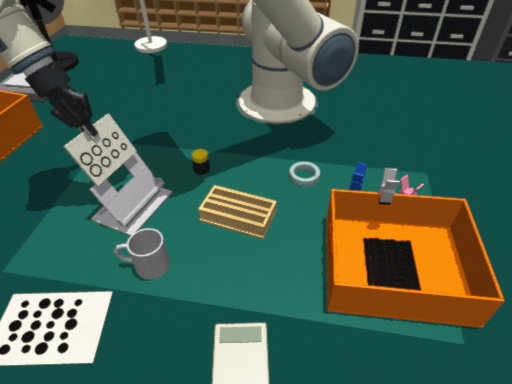

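The plate is held upright and centred above the stand, with the rings facing outward (scene (105,150)). Its top measures at seat z≈215 and its edges at y −70 and +68, which matches the grip offset of about 84 mm.

Call:
move_arm(increments=[[1.5, 5.8, -10.3, 0, 0, 0, 0], [3.1, 11.5, -20.6, 0, 0, 0, 0], [3.1, 11.5, -20.6, 0, 0, 0, 0], [3.1, 11.5, -20.6, 0, 0, 0, 0], [1.5, 5.8, -10.3, 0, 0, 0, 0], [0, 0, 0, 0, 0, 0, 0]])

```text
time_s: 6.0
tool_pos: [0.5758, -0.2997, 0.1186]
tool_rot: [2.617, -0.001, 2.883]
contact_force: [0.2, 0.8, -0.2]
grip_width: 0.007
grip_force: 39.5
```

Call:
move_arm(increments=[[0.5, 1.7, -3, 0, 0, 0, 0], [0.4, 1.5, -2.6, 0, 0, 0, 0], [-0.7, -2.5, -1.5, 0, 0, 0, 0], [-0.7, -2.5, -1.5, 0, 0, 0, 0], [0, 0, 0, 0, 0, 0, 0], [0, 0, 0, 0, 0, 0, 0]])

```text
time_s: 6.5
tool_pos: [0.5755, -0.3055, 0.112]
tool_rot: [2.618, 0.003, 2.88]
contact_force: [-0.3, -0.6, -0.6]
grip_width: 0.0074
grip_force: 39.5
```

```bash
python3 -c "
from seat import *
show()"
```

```text
TCP in seat mm [ 8.9 -0.3 89.6] tool y [1.    0.004 0.   ] tool z [ 0.    -0.001 -1.   ] F seat [-0.9  0.1 -0.2] t 6.5 q [-0.81  0.77  1.27  0.45  1.4  -2.26]
```

Call:
move_arm(increments=[[-0.4, -1.3, -0.7, 0, 0, 0, 0], [-0.4, -1.3, -0.7, 0, 0, 0, 0], [0.2, 0.7, -1.3, 0, 0, 0, 0], [0.2, 0.7, -1.3, 0, 0, 0, 0], [0, 0, 0, 0, 0, 0, 0], [0, 0, 0, 0, 0, 0, 0]])

```text
time_s: 7.0
tool_pos: [0.5752, -0.3058, 0.1077]
tool_rot: [2.617, 0.002, 2.88]
contact_force: [-0.4, 0.2, -0.2]
grip_width: 0.0073
grip_force: 39.5
```

```bash
python3 -c "
from seat import *
show()"
```

```text
TCP in seat mm [ 6.4  0.  86. ] tool y [1.    0.005 0.001] tool z [ 0.001  0.    -1.   ] F seat [-0.1  0.5 -0.2] t 7.0 q [-0.81  0.78  1.27  0.45  1.4  -2.27]
```

Call:
move_arm(increments=[[-0.3, -1.3, -0.8, 0, 0, 0, 0], [-0.2, -0.9, -0.5, 0, 0, 0, 0], [0.1, 0.5, -0.9, 0, 0, 0, 0], [0.1, 0.5, -0.9, 0, 0, 0, 0], [0, 0, 0, 0, 0, 0, 0], [0, 0, 0, 0, 0, 0, 0]])

```text
time_s: 7.5
tool_pos: [0.5749, -0.3078, 0.1053]
tool_rot: [2.618, 0.003, 2.88]
contact_force: [-3.4, -5.0, 7.7]
grip_width: 0.0074
grip_force: 41.0
```

```bash
python3 -c "
from seat import *
show()"
```

```text
TCP in seat mm [ 3.5 -0.3 85. ] tool y [ 1.     0.005 -0.   ] tool z [-0.    -0.001 -1.   ] F seat [-1.   2.   9.5] t 7.5 q [-0.81  0.78  1.27  0.45  1.39 -2.27]
```

Call:
move_arm(increments=[[-0.25, -0.9, -0.5, 0, 0, 0, 0], [-0.25, -0.9, -0.5, 0, 0, 0, 0], [0, 0, 0, 0, 0, 0, 0], [0, 0, 0, 0, 0, 0, 0]])

```text
time_s: 7.83
tool_pos: [0.5748, -0.3082, 0.1051]
tool_rot: [2.616, 0.003, 2.881]
contact_force: [-1.4, 5.4, 15.8]
grip_width: 0.007
grip_force: 41.5
```

```bash
python3 -c "
from seat import *
show()"
```

```text
TCP in seat mm [ 3.1 -0.3 84.9] tool y [1.    0.005 0.002] tool z [ 0.002 -0.    -1.   ] F seat [12.1  2.8 11.2] t 7.83 q [-0.81  0.78  1.27  0.45  1.4  -2.27]
```

Both contacts are felt: 12 N from the board and 11 N from the ledge. I'll release, retreat along the slope and check.

Call:
move_arm(increments=[[0, 0, 0, 0, 0, 0, 0.3], [0, 0, 0, 0, 0, 0, 0.6], [0, 0, 0, 0, 0, 0, 1], [0, 0, 0, 0, 0, 0, 1], [0, 0, 0, 0, 0, 0, 1], [0, 0, 0, 0, 0, 0, 1], [0, 0, 0, 0, 0, 0, 1]])

```text
time_s: 8.42
tool_pos: [0.5744, -0.3091, 0.1037]
tool_rot: [2.618, 0.002, 2.88]
contact_force: [0.0, -0.3, -0.4]
grip_width: 0.0852
grip_force: 0.0
```

Call:
move_arm(increments=[[-1.3, -4.8, 8.7, 0, 0, 0, 1], [-2.6, -9.7, 17.3, 0, 0, 0, 1], [-3.3, -12.1, 21.7, 0, 0, 0, 1], [-3.3, -12.1, 21.7, 0, 0, 0, 1], [-2.6, -9.7, 17.3, 0, 0, 0, 1], [0, 0, 20, 0, 0, 0, 1], [0, 0, 0, 0, 0, 0, 1]])

```text
time_s: 9.0
tool_pos: [0.562, -0.3594, 0.2149]
tool_rot: [2.621, 0.007, 2.879]
contact_force: [0.9, -0.4, 1.1]
grip_width: 0.0854
grip_force: 0.0
```

```bash
cat > chk.py <<'E'
from seat import *
from h import cloud
import sys
show()
for nm in ("scene","side"):
    p,d=robot.camera(nm);i=robot.camera_info(nm);cv2.imwrite(f"pics/{nm}{sys.argv[1]}.png",p)
    w=cloud(d,np.array(i["camera_matrix"]),np.array(i["pose"]));q=(w-o)@R*1000
    m=(abs(q[...,1])<85)&(q[...,2]>14)&(q[...,2]<118)&(abs(q[...,0]-6)<8)
    Q=q[m];print(nm,len(Q),np.percentile(Q,[1,50,99],0).round(1).tolist())
    m=m&(q[...,2]>20)&(q[...,2]<105);Q=q[m]
    A=np.c_[Q[:,1:],np.ones(len(Q))];c=np.linalg.lstsq(A,Q[:,0],rcond=None)[0];print(" x=",c[:2].round(3),c[2].round(1))
E
python3 chk.py 2
```

```text
TCP in seat mm [ 12.2  -1.3 206.5] tool y [ 1.     0.006 -0.003] tool z [-0.003 -0.005 -1.   ] F seat [ 0.4 -1.   1. ] t 9.0 q [-0.87  0.7   1.11  0.43  1.63 -2.22]
scene 2262 [[-1.1, -78.8, 15.2], [7.9, -10.5, 63.9], [11.9, 78.0, 109.7]]
 x= [ 0.012 -0.006] 7.8
side 513 [[-2.0, -71.5, 60.8], [0.4, -21.3, 110.4], [5.8, 66.8, 113.1]]
 x= [-0.     0.002] -1.9
```

```bash
python3 -c "
import cv2;p=cv2.imread('pics/scene2.png');cv2.imwrite('pics/crop2.png',cv2.resize(p[110:260,60:260],(800,600),interpolation=cv2.INTER_CUBIC))"
```

```text
(no output)
```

View pics/crop2.png

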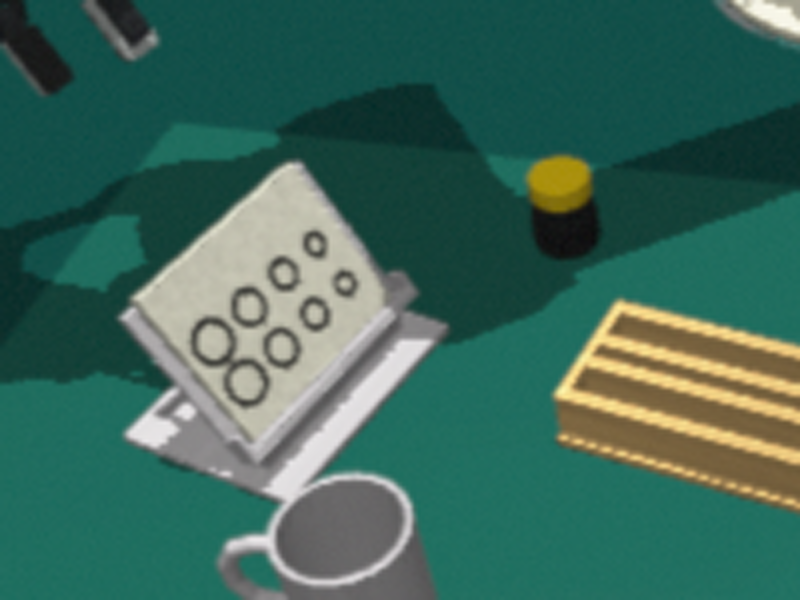

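The crop shows the plate seated on the ledge and flat on the board (face at x≈7.8 mm), with the rings outward and centred to about 2 mm. Next is the clip.

Call:
move_arm(increments=[[0, 5, 12, -4.83, 1.31, 0, 1], [0, 10, 12, -4.83, 1.31, 0, 1], [0, 10, 12, -4.83, 1.31, 0, 1], [0, 10, 8, -4.83, 1.31, 0, 1], [0, 12, 6, -4.83, 1.31, 0, 1], [0, 12, 0, -4.82, 1.32, 0, 1]])

```text
time_s: 9.6
tool_pos: [0.5615, -0.2983, 0.2618]
tool_rot: [-3.137, 0.002, 2.881]
contact_force: [0.1, -0.2, -0.8]
grip_width: 0.085
grip_force: 0.0
```

Call:
move_arm(increments=[[-1.5, 22, 0, 0, 0, -2.5, 1], [-1.5, 31, 0, 0, 0, -3.6, 1], [-1.5, 31, 0, 0, 0, -3.6, 1], [-1.5, 31, 0, 0, 0, -3.6, 1], [-1.5, 31, 0, 0, 0, -3.6, 1], [-1.5, 31, 0, 0, 0, -3.6, 1], [-1.5, 31, 0, 0, 0, -3.6, 1], [-1.5, 31, 0, 0, 0, -3.6, 1]])

```text
time_s: 10.27
tool_pos: [0.5484, -0.0579, 0.2597]
tool_rot: [-3.141, -0.001, 2.394]
contact_force: [1.4, 0.1, -0.2]
grip_width: 0.0855
grip_force: 0.0
```

Call:
move_arm(increments=[[-1.5, 31, 0, 0, 0, -3.6, 1], [-1.5, 31, 0, 0, 0, -3.6, 1], [-1.5, 31, 0, 0, 0, -3.6, 1], [-1.5, 31, 0, 0, 0, -3.6, 1], [-1.5, 31, 0, 0, 0, -3.6, 1], [-1.5, 31, 0, 0, 0, -3.6, 1], [-1.5, 31, 0, 0, 0, -3.6, 1], [-1.5, 31, 0, 0, 0, -3.6, 1]])

```text
time_s: 10.93
tool_pos: [0.5364, 0.19, 0.2597]
tool_rot: [-3.14, -0.0, 1.892]
contact_force: [1.1, 0.2, -0.0]
grip_width: 0.0856
grip_force: 0.0
```

Call:
move_arm(increments=[[-1, 30, 0, 0, 0, -3.7, 1], [-1, 30, -10, 0, 0, -3.7, 1], [-1, 30, -20, 0, 0, -3.7, 1], [-1, 30, -20, 0, 0, -3.7, 1], [-1, 11, -20, 0, 0, 0, 1], [0, 0, 0, 0, 0, 0, 1], [0, 0, 0, 0, 0, 0, 1]])

```text
time_s: 11.52
tool_pos: [0.5312, 0.3194, 0.1891]
tool_rot: [-3.138, 0.001, 1.638]
contact_force: [-0.1, -0.6, 0.8]
grip_width: 0.0855
grip_force: 0.0
```

```bash
python3 - <<'E'
from rig import robot
import cv2
s=robot.observe();p,d=robot.camera("wrist"); cv2.imwrite("pics/w2.png",p)
print(s["tool_pos"],s["tool_rot"],s["time_s"],s["joint_positions"].round(2))
E
```

```text
[0.53120769 0.31944278 0.18909451] [-3.13847961e+00  1.46060658e-03  1.63830350e+00] 11.5167 [ 0.45  0.53  1.41 -0.    1.21  0.38]
```

View pics/w2.png

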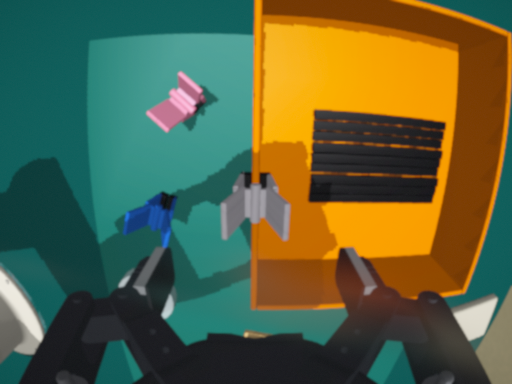

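The wrist view shows the grey clip astride the wall at column 256 (levers at 222–290), midway between the fingers and aligned with the wall. The blue clip (150,215) and the pink one (178,100) stand clear. I'll go down and squeeze.

Call:
move_arm(increments=[[0, 1.5, -20, 0, 0, 0, 1], [0, 0, -20, 0, 0, 0, 1], [0, 0, -15, 0, 0, 0, 1], [0, 0, -6, 0, 0, 0, 1], [0, 0, 0, 0, 0, 0, 0.5], [0, 0, 0, 0, 0, 0, 0.3], [0, 0, 0, 0, 0, 0, 0], [0, 0, 0, 0, 0, 0, 0]], squeeze=40)

```text
time_s: 12.23
tool_pos: [0.533, 0.3212, 0.1307]
tool_rot: [3.14, -0.001, 1.636]
contact_force: [-0.2, 0.1, -1.9]
grip_width: 0.0388
grip_force: 6.3
```

Call:
move_arm(increments=[[0, 0, 0, 0, 0, 0, 0], [0, 0, 0, 0, 0, 0, 0], [0, 0, 0, 0, 0, 0, 0], [0, 0, 0, 0, 0, 0, 0], [0, 0, 0, 0, 0, 0, 0]])

```text
time_s: 12.65
tool_pos: [0.5323, 0.3211, 0.1294]
tool_rot: [-3.142, -0.0, 1.637]
contact_force: [0.0, 0.7, -0.4]
grip_width: 0.0204
grip_force: 43.6
```

Call:
move_arm(increments=[[0, 0, 10, 0, 0, 0, 0], [0, 0, 25, 0, 0, 0, 0], [0, 0, 35, 0, 0, 0, 0], [0, 0, 35, 0, 0, 0, 0], [0, 0, 25, 0, 0, 0, 0], [0, 0, 0, 0, 0, 0, 0], [0, 0, 0, 0, 0, 0, 0]])

```text
time_s: 13.23
tool_pos: [0.5329, 0.3214, 0.2615]
tool_rot: [3.138, -0.001, 1.636]
contact_force: [0.0, -0.2, -0.7]
grip_width: 0.0198
grip_force: 43.6
```

```bash
python3 - <<'E'
from rig import robot
import cv2,numpy as np
from h import cloud
s=robot.observe();print(s["tool_pos"],s["tool_rot"],s["grip_width"],s["grip_force"])
out=[]
for nm in ("scene","side"):
    p,d=robot.camera(nm);i=robot.camera_info(nm)
    K=np.array(i["camera_matrix"]);T=np.array(i["pose"])
    w=cloud(d,K,T); q=(w-s["tool_pos"])*1000
    m=(abs(q[...,0])<35)&(abs(q[...,1])<25)&(q[...,2]>-70)&(q[...,2]<-8)&(p.max(2).astype(int)-p.min(2)<40)
    Q=q[m];print(nm,len(Q),np.percentile(Q,[0,2,50,98,100],0).round(1).tolist())
    for lo,hi in((-60,-40),(-40,-25),(-25,-10)):
        k=Q[(Q[:,2]>lo)&(Q[:,2]<hi)]
        if len(k): print(lo,len(k),np.percentile(k,[2,50,98],0).round(1).tolist())
    c=T[:3,:3].T@(s["tool_pos"]-T[:3,3]);u,v=(K@c/c[2])[:2].astype(int)
    out.append(cv2.resize(p[v-50:v+50,u-33:u+33],(396,600),interpolation=cv2.INTER_CUBIC))
cv2.imwrite("pics/crop3.png",np.hstack(out))
E
```

```text
[0.53289045 0.32138179 0.26152362] [ 3.13836007e+00 -1.30904950e-03  1.63649283e+00] 0.019836113377641414 43.56765031814575
scene 405 [[-22.7, -12.7, -58.1], [-20.3, -11.6, -54.9], [17.5, -0.6, -32.1], [25.4, 15.8, -9.1], [26.9, 16.7, -8.1]]
-60 138 [[-21.1, -11.5, -56.6], [21.9, -1.6, -47.9], [26.2, 15.8, -40.4]]
-40 106 [[-19.7, -11.3, -39.9], [19.4, 1.0, -33.2], [23.4, 15.8, -25.7]]
-25 147 [[-14.9, -12.0, -24.8], [15.2, -0.3, -15.9], [19.9, 15.5, -10.5]]
side 133 [[-25.2, -17.9, -59.5], [-24.5, -17.7, -57.3], [-5.8, -11.6, -28.8], [22.5, 8.3, -10.5], [25.1, 11.1, -9.4]]
-60 51 [[-25.0, -17.7, -59.0], [-16.9, -11.6, -50.6], [22.6, 7.4, -40.2]]
-40 23 [[-21.1, -17.4, -38.6], [-17.9, -12.0, -31.1], [20.1, 5.0, -25.6]]
-25 56 [[-17.9, -17.4, -23.5], [-2.1, -11.0, -16.0], [15.2, 8.9, -11.4]]
```

View pics/crop3.png

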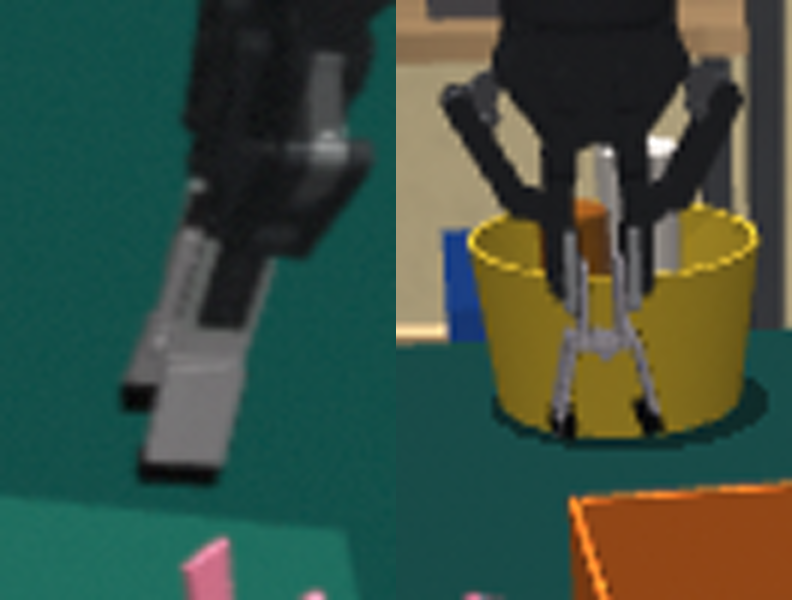

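The crop shows the clip gripped upright and fully squeezed, with its jaws open. The jaw ends lie about 58 mm below the TCP. I'll carry it to the near shoulder (seat y≈+56).

Call:
move_arm(increments=[[-1, -15, 0, 0, 0, 1.8, 0], [-1, -25, 0, 0, 0, 3.5, 0], [-1, -30, 0, 0, 0, 3.6, 0], [-1, -30, 0, 0, 0, 3.6, 0], [-1, -30, 0, 0, 0, 3.6, 0], [-1, -30, 0, 0, 0, 3.6, 0], [-1, -30, 0, 0, 0, 3.6, 0], [-1, -30, 0, 0, 0, 3.6, 0]])

```text
time_s: 14.0
tool_pos: [0.5233, 0.0997, 0.2582]
tool_rot: [-3.139, -0.001, 2.109]
contact_force: [0.3, 0.1, -0.7]
grip_width: 0.0203
grip_force: 43.6
```

Call:
move_arm(increments=[[-1, -30, 0, 0, 0, 3.6, 0], [-1, -30, 0, 0, 0, 3.6, 0], [-1, -30, 0, 0, 0, 3.6, 0], [-1, -30, 0, 0, 0, 3.6, 0], [-1, -30, 0, 0, 0, 3.6, 0], [-1, -30, 0, 0, 0, 3.6, 0], [-1, -30, 0, 0, 0, 3.6, 0], [-1, -30, 0, 0, 0, 3.6, 0]])

```text
time_s: 14.67
tool_pos: [0.5153, -0.1402, 0.2582]
tool_rot: [-3.141, -0.002, 2.612]
contact_force: [0.4, 0.8, -1.5]
grip_width: 0.0202
grip_force: 43.6
```

Call:
move_arm(increments=[[-1, -30, 0, 0, 0, 3.6, 0], [-1, -30, 0, 0, 0, 3.6, 0], [-1, -30, 0, 0, 0, 3.6, 0], [-1, -30, 0, 0, 0, 3.6, 0], [0, -10, 0, 0, 0, 1.2, 0], [0, 0, 0, 0, 0, 0, 0]])

```text
time_s: 15.17
tool_pos: [0.5115, -0.2711, 0.2579]
tool_rot: [3.141, -0.002, 2.88]
contact_force: [-0.9, 0.4, -0.3]
grip_width: 0.0202
grip_force: 43.6
```

Call:
move_arm(increments=[[-1, -14, -5, 4.83, -1.31, 0, 0], [-1, -14, -7, 4.83, -1.31, 0, 0], [-1, -14, -8, 4.83, -1.31, 0, 0], [-1, -14, -8, 4.83, -1.31, 0, 0], [-1, -14, -8, 4.83, -1.31, 0, 0], [-1, -14, -8, 4.82, -1.32, 0, 0], [0, 0, 0, 0, 0, 0, 0], [0, 0, 0, 0, 0, 0, 0]])

```text
time_s: 15.83
tool_pos: [0.5055, -0.353, 0.2131]
tool_rot: [2.615, -0.002, 2.878]
contact_force: [-0.3, 1.3, -0.3]
grip_width: 0.02
grip_force: 43.6
```

```bash
cat > clip.py <<'E'
from seat import *
from h import cloud
s=show();tc=R.T@(s["tool_pos"]-o)*1000
for nm in ("scene","side"):
    p,d=robot.camera(nm);i=robot.camera_info(nm);K=np.array(i["camera_matrix"]);T=np.array(i["pose"])
    cv2.imwrite(f"pics/{nm}3.png",p)
    q=(cloud(d,K,T)-o)@R*1000; r=q-tc
    m=(abs(r[...,0])<38)&(abs(r[...,1])<25)&(r[...,2]>-75)&(r[...,2]<-12)&(q[...,2]>113)
    Q=q[m]
    if len(Q): print(nm,len(Q),np.percentile(Q,[0,2,50,98,100],0).round(1).tolist())
    m=(abs(q[...,1])<90)&(q[...,2]>85)&(q[...,2]<113)&(abs(q[...,0]-3)<12);Q=q[m];print(" plate/board top",np.percentile(Q,[1,50,99],0).round(1).tolist())
E
python3 clip.py
```

```text
TCP in seat mm [  3.9  54.9 209.2] tool y [1.    0.    0.003] tool z [ 0.003  0.002 -1.   ] F seat [ 0.9  0.6 -0.8] t 15.83 q [-0.93  0.65  1.23  0.41  1.6  -2.29]
scene 369 [[-19.3, 41.8, 150.4], [-17.0, 43.5, 152.4], [21.2, 54.3, 172.7], [31.2, 69.2, 196.3], [34.6, 71.2, 197.2]]
 plate/board top [[-3.3, -78.9, 85.1], [7.6, -10.9, 98.0], [11.1, 78.6, 110.1]]
side 134 [[-21.6, 40.3, 154.7], [-21.4, 41.0, 155.5], [-14.6, 44.8, 173.9], [23.4, 52.0, 196.9], [25.2, 53.9, 197.1]]
 plate/board top [[-8.1, -78.2, 86.2], [-1.7, -21.1, 108.7], [5.9, 46.6, 112.7]]
```

Call:
move_arm(increments=[[-0.8, -2.8, -1.7, 0, 0, 0, 0], [1.2, 4.3, -7.8, 0, 0, 0, 0], [2.4, 8.7, -15.6, 0, 0, 0, 0], [1.2, 4.3, -7.8, 0, 0, 0, 0], [1.2, 4.3, -7.8, 0, 0, 0, 0], [0.6, 2.2, -3.9, 0, 0, 0, 0], [0, 0, 0, 0, 0, 0, 0], [0, 0, 0, 0, 0, 0, 0]])

```text
time_s: 16.6
tool_pos: [0.5122, -0.3319, 0.171]
tool_rot: [2.618, 0.002, 2.881]
contact_force: [0.2, -0.0, -0.3]
grip_width: 0.0205
grip_force: 43.6
```

```bash
python3 -c "
from seat import *
show()
o2=[]
for nm in ('scene','side'):
    p,d=robot.camera(nm);i=robot.camera_info(nm);K=np.array(i['camera_matrix']);T=np.array(i['pose'])
    c=T[:3,:3].T@(robot.observe()['tool_pos']-T[:3,3]);u,v=(K@c/c[2])[:2].astype(int);u=max(u,50);v=max(v,50)
    o2.append(cv2.resize(p[v-50:v+90,u-50:u+50],(400,560),interpolation=cv2.INTER_CUBIC))
cv2.imwrite('pics/crop4.png',np.hstack(o2))"
```

```text
TCP in seat mm [  2.   53.9 161.7] tool y [1.    0.005 0.   ] tool z [ 0.  0. -1.] F seat [-0.1 -0.2 -0.2] t 16.6 q [-0.9   0.67  1.31  0.42  1.5  -2.31]
```

View pics/crop4.png

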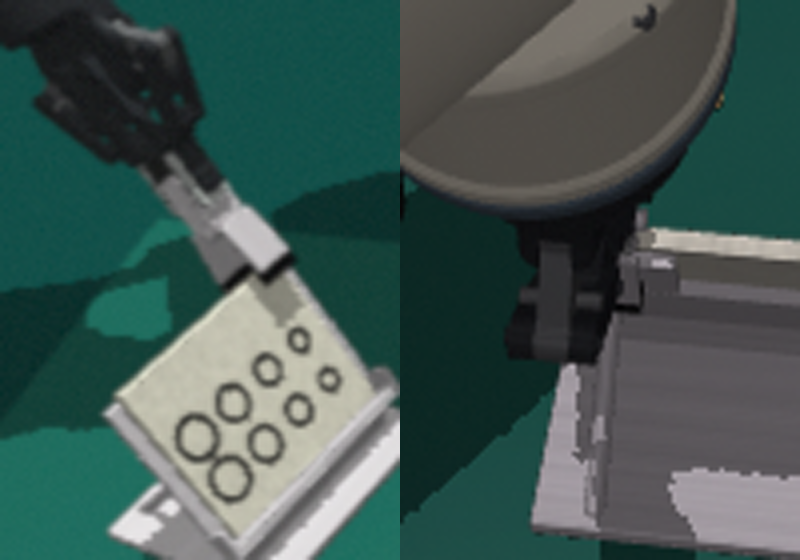

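The crop shows the open jaws straddling the plate's top corner and the near shoulder (left half, around (255,255)), with no contact force. I'll push down further, then release.

Call:
move_arm(increments=[[0.2, 1.1, -4, 0, 0, 0, 0], [0.8, 2.9, -5.2, 0, 0, 0, 0], [0.8, 2.9, -5.2, 0, 0, 0, 0], [0.8, 2.9, -5.2, 0, 0, 0, 0], [0, 0, 0, 0, 0, 0, 0], [0, 0, 0, 0, 0, 0, 0]])

```text
time_s: 17.2
tool_pos: [0.5146, -0.3217, 0.1508]
tool_rot: [2.617, 0.001, 2.881]
contact_force: [1.5, -0.3, -0.8]
grip_width: 0.0203
grip_force: 43.6
```

```bash
python3 -c "
from seat import *
show()"
```

```text
TCP in seat mm [  1.   54.3 138.9] tool y [1.    0.005 0.001] tool z [ 0.001  0.001 -1.   ] F seat [-0.3 -1.5 -0.8] t 17.2 q [-0.89  0.69  1.34  0.42  1.45 -2.32]
```

Call:
move_arm(increments=[[0, 0, 0, 0, 0, 0, 0.3], [0, 0, 0, 0, 0, 0, 0.35], [0, 0, 0, 0, 0, 0, 0.4], [0, 0, 0, 0, 0, 0, 0.45], [0, 0, 0, 0, 0, 0, 0.5], [0, 0, 0, 0, 0, 0, 0.6], [0, 0, 0, 0, 0, 0, 0.8], [0, 0, 0, 0, 0, 0, 1]])

```text
time_s: 17.87
tool_pos: [0.5147, -0.3221, 0.1513]
tool_rot: [2.618, 0.002, 2.88]
contact_force: [0.0, -0.1, -0.2]
grip_width: 0.0736
grip_force: 0.0
```

Call:
move_arm(increments=[[0, 0, 0, 0, 0, 0, 1], [0, 0, 0, 0, 0, 0, 1], [0, 0, 0, 0, 0, 0, 1], [0, 0, 0, 0, 0, 0, 1]])

```text
time_s: 18.2
tool_pos: [0.5147, -0.3221, 0.1512]
tool_rot: [2.618, 0.002, 2.88]
contact_force: [0.4, 0.5, 0.7]
grip_width: 0.0855
grip_force: 0.0
```

```bash
python3 -c "
from seat import *
show()"; python3 chk.py 5; python3 -c "
import cv2;p=cv2.imread('pics/scene5.png');cv2.imwrite('pics/crop5.png',cv2.resize(p[110:260,60:260],(800,600),interpolation=cv2.INTER_CUBIC))"
```

```text
TCP in seat mm [  0.8  54.1 139.5] tool y [1.    0.005 0.   ] tool z [ 0.  0. -1.] F seat [ 0.9 -0.3  0.3] t 18.2 q [-0.89  0.69  1.34  0.42  1.45 -2.32]
TCP in seat mm [  0.8  54.1 139.5] tool y [1.    0.005 0.   ] tool z [ 0.  0. -1.] F seat [ 0.9 -0.3  0.3] t 18.2 q [-0.89  0.69  1.34  0.42  1.45 -2.32]
scene 2151 [[-1.4, -78.7, 14.8], [7.9, -14.6, 61.6], [11.9, 77.6, 109.6]]
 x= [ 0.015 -0.002] 7.7
side 650 [[-2.0, -70.5, 56.6], [-0.3, -10.6, 110.2], [6.1, 40.9, 113.2]]
 x= [0.021 0.009] -2.2
```

View pics/crop5.png

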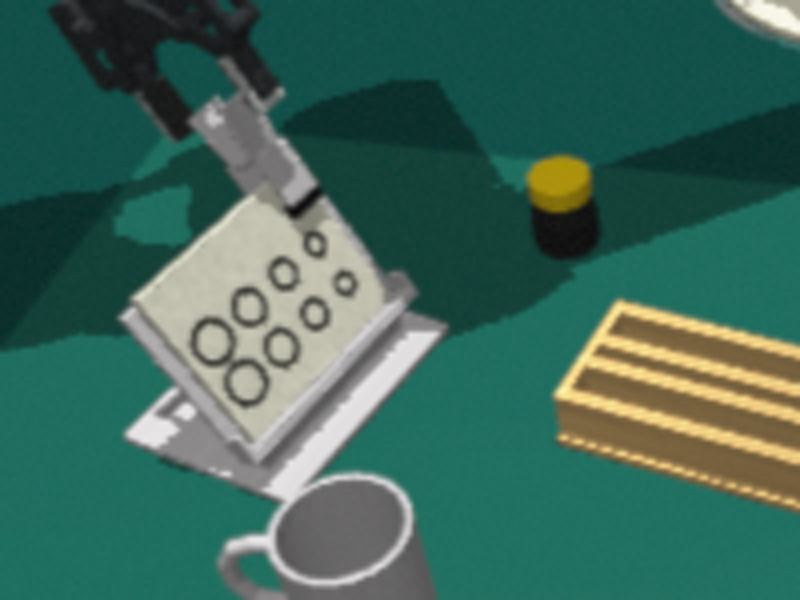

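The clip has closed over the plate's top edge and the near shoulder (crop (290,190)), in line with the board. The fingers are open and clear. I'll withdraw along the slope and verify by numbers.

Call:
move_arm(increments=[[-0.7, -2.4, 4.3, 0, 0, 0, 1], [-1.3, -4.8, 8.7, 0, 0, 0, 1], [-2.6, -9.7, 17.3, 0, 0, 0, 1], [-2.6, -9.7, 17.3, 0, 0, 0, 1], [-2.6, -9.7, 17.3, 0, 0, 0, 1], [-2.6, -9.7, 17.3, 0, 0, 0, 1], [0, 0, 0, 0, 0, 0, 1], [0, 0, 0, 0, 0, 0, 1]])

```text
time_s: 18.97
tool_pos: [0.5023, -0.3692, 0.2347]
tool_rot: [2.619, 0.004, 2.88]
contact_force: [-0.4, 0.6, -0.3]
grip_width: 0.0852
grip_force: 0.0
```

```bash
python3 chk.py 6; python3 - <<'E'
from seat import *
from h import cloud
for nm in ("scene","side"):
    p,d=robot.camera(nm);i=robot.camera_info(nm)
    q=(cloud(d,np.array(i["camera_matrix"]),np.array(i["pose"]))-o)@R*1000
    m=(abs(q[...,0]-1)<28)&(abs(q[...,1]-55)<22)&(q[...,2]>115)&(q[...,2]<185);Q=q[m]
    print(nm,"clip above plate",len(Q),np.percentile(Q,[1,50,99],0).round(1).tolist())
    m=(q[...,0]>10.5)&(q[...,0]<28)&(abs(q[...,1]-55)<22)&(q[...,2]>40)&(q[...,2]<160);Q=q[m]
    if len(Q): print("  front half z",np.percentile(Q,[0,2,98,100],0).round(1).tolist())
    if nm=="scene":
        a=cv2.imread("pics/scene0.png");
        for n,(u,v) in dict(jar=(200,162),mug=(148,253),tape=(304,173)).items():
            s=np.s_[v-22:v+22,u-24:u+24];print(n,"pixel change",np.abs(a[s].astype(int)-p[s]).mean().round(1))
E
```

```text
TCP in seat mm [  0.4  53.7 236.1] tool y [ 1.     0.005 -0.001] tool z [-0.001 -0.002 -1.   ] F seat [ 0.3  0.6 -0.5] t 18.97 q [-0.94  0.64  1.19  0.4   1.66 -2.29]
scene 2144 [[-1.1, -78.7, 15.2], [7.8, -14.7, 61.9], [11.7, 77.3, 109.7]]
 x= [ 0.016 -0.002] 7.5
side 641 [[-2.0, -71.2, 57.0], [-0.1, -11.5, 110.1], [12.1, 43.3, 113.1]]
 x= [0.06  0.039] -4.2
scene clip above plate 332 [[-15.3, 41.6, 115.5], [14.1, 52.3, 141.5], [20.8, 69.0, 163.8]]
  front half z [[10.6, 34.5, 48.5], [10.7, 41.2, 61.9], [21.0, 68.9, 158.5], [22.4, 70.0, 159.8]]
jar pixel change 23.2
mug pixel change 1.0
tape pixel change 1.2
side clip above plate 367 [[-19.0, 40.7, 117.8], [0.6, 49.1, 132.8], [17.3, 67.1, 166.1]]
  front half z [[10.5, 41.6, 86.6], [10.7, 41.8, 87.9], [14.9, 66.7, 158.6], [16.4, 67.4, 159.7]]
```

Lever tops at seat z≈164 put the jaw ends at about 80 mm, under the 96 mm limit. The clip is symmetric about the board and the plate is still seated. The pixel change at the jar is the arm's shadow, and the crops show the jar in place. I'm handing in.

```bash
python3 -c "
from rig import robot
print(robot.close_job())"
```

```text
the job is handed in; nothing more can be done
None
```

I handed in the job at about 19 s: the plate is seated flat on the stand with its rings outward, the clip pinches plate and near shoulder about 25 mm below the board's top edge, and the mug, jar and tape were left in place (no verdict was returned).

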